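Put the pastry stamp away in the latched tin

ROBOT

A 6-joint arm with a two-finger parallel gripper is mounted at the origin on the work surface. World frame = base frame: x ahead of the robot, y to its left, z up, the work surface at z = 0. Lengths are in mm, angles in rad, forces in N, time in s.
With the tool pointing down it reaches from about 300 to 950 mm from the base axis. Payload 3.1 kg.
Tool frame: the origin (TCP) lies on the centre line of the jaws, within the pads' length; the fingertips stand 8 mm ahead of it and the grasp point (between the pads) lies 11 mm behind it; x points along the fingers, y is the direction in which the jaws open and shut, and the axes are right-handed (so a half turn about x gives the same grasp; the last joint's range is limited). The gripper opens to 85 mm and grips with 20 to 120 N. Pads are 22 mm wide; open, the fingers measure 114 mm over their backs; the gripper's body (76 mm by 85 mm) begins 54 mm behind the grasp point. The pads swing forward as they close: fully open they stand 13 mm farther back than shut.
Start: joints at [1.035, 0.308, 1.634, -0, 1.2, -0.07], TCP at [280.736, 558.408, 239.272] pointing down, gripper open.
Joint ranges: [-3.06, 3.06], [-0.79, 1.96], [0.05, 2.63], [-1.19, 4.34], [0.05, 2.64], [-2.94, 2.94]. Speed limits (rad/s): [2.79, 2.79, 3.14, 3.14, 3.14, 3.14].

INTERFACE

Orientations are given as a unit quaternion [w, x, y, z].
In Python, from bench import get_obs, cams, workorder gives the robot as it stands. The module is installed in compiled form; this text tells all that it offers.
- The arm moves only by the tool servo_tool, never from a script. Its argument "increments" is a list of rows, each a list of 4 numbers: the shift along the tool's x, y, z in mm, then the turn about the tool's x in rad. A call has 1 to 8 rows; each row shifts and turns the commanded pose from where the row before left it, along the tool's axes as they then stand; what a row does not reach is not made up. A row lasts 1/10 s, in which the tool goes at most 50 mm and 8.59 degrees, less where a joint would pass 70% of its speed; a pose out of reach is approached as far as the arm can. A call with a gripper value outside its range is refused whole. "grip" is the opening, from 0 (shut) to 1 (fully open), set as the call begins (left out, the last holds). The fingers move at their own pace and stop on an object; "grip_force" is the grip in N (left out, the last holds). Time passes only in rows, so rows that do not move let the fingers close. It gives the time, the measured TCP pose, the force and the opening at its end, in the units of the state.
- get_obs(): the state, without advancing time (a new reading comes with each control period).
- cams.grab_frame(name): name is "scene" or "top" or "wrist"; returns a dict with "image" (384x512x3 uint8, red, green, blue), "range_z" (384x512 float32, mm along the optical axis (not along the pixel's ray), 0 where there is no reading), "fx", "fy", "cx", "cy" (pixels), "T" (4x4, takes a point from camera to world coordinates). Camera axes: x right, y down, z forward; pixel columns grow to the right and rows downward; lengths in mm; the calibration is good to about 2 mm. A picture is of the moment at which its call begins.
- workorder.job_done(): hands the job in, once; it reports no verdict.
The state is a dict: "time": time; "qpos": joint angles; "joint_velocities": joint speeds; "effort": joint torques, N m; "tcp_pos": TCP position; "orientation": TCP orientation; "force": force on the tool from outside, world axes, zero at the start; "wrist_torque": the same for the moment, N m; "width": finger opening in mm.
Only numpy, scipy, OpenCV 4.12 (cv2) and the standard library are available. Lean on these libraries where they do the work, as an engineer would, in place of code of your own. Each camera call takes 0.05 s, during which the arm holds its last target. There are 200 camera calls.

TASK

Put the pastry stamp away: press the thumb latch on the front of the white tin gently so that its sprung lid pops open, stand the stamp upright on the tin's floor, then press the lid down gently until it snaps shut and stays shut. Do not force the latch or the lid, and leave the pot, the cup and the slate with tarts where they are.

Things in the scene. Friction and masses are not known exactly. Their poses are not given: they have to be found in the camera images.
- tin: White rectangular tin fixed to the counter, 130 mm front to back (its x), 120 mm wide (its y), 80 mm high, walls and floor 4 mm thick, hollow. Origin: centre of its underside, on the counter; z up; its front, with the latch, faces its own -x, and the lid is hinged along the back (+x). A yaw about z of up to 0.35 rad differs from run to run.
- lid (a joint): Angle (rad) of the flat steel lid about its back hinge: 0 shut, 1.5 fully open (almost upright). A spring opens it fully unless latched (3 to 4 N at the front edge hold it down). At the very end of closing its lip rides over the latch nose: about 10 N in all at the front edge, then it snaps under near 0; a hard stop follows at -0.015 (2 mm on). Latched it reads within 0.015 of 0.
- lid_hinge (a point): Point on the lid's hinge axis, in the middle of its length: in the tin's frame x +65 mm, z 83 mm. The hinge axis is parallel to the tin's y. The lid plate is 130 mm long, 120 mm wide, 6 mm thick, with the hinge axis in the plane of its mid-thickness.
- lid_front (a point): Middle of the lid's front edge, on its outer face (the upper face when shut, the back face when open); 130 mm from the hinge. It moves with the lid. A 40 mm wide lip sticks out 9 mm beyond this edge in the middle.
- latch: Dark steel rocker latch on the tin's front, with a thumb pad in front and an upright hook, 30 mm wide, reaching 104 mm above the counter, which holds the lid's lip. Origin: its pivot (tin frame x -68 mm, z 50 mm), axes as the tin's when not pressed. Pressing the pad down tips the hook up to 8 mm to the front and frees the lid; a spring returns it.
- pad_nominal (a point): Middle of the thumb pad's upper face at its middle setting, 62 mm above the counter. Flat pad 30 mm (x) by 34 mm (y), 50 mm in front of the latch pivot, 20 mm clear of the hook. A screw sets its height: the true face lies up to 6 mm above or below this point (not measured), so feel for it. It moves from 2 N on, frees the lid after 3 to 6 mm (3 to 4 N), hard stop at 7.5 mm.
- stamp: Pastry stamp, 62 mm tall, 120 g: a steel disc 48 mm across and 16 mm high, above it a wooden neck 18 mm across and from 42 mm to 62 mm height a cylindrical wooden knob 26 mm across. Round about its z axis. Origin: centre of its underside; z up along the handle. Stands on the counter to the left or the right of the tin.
- pot: Bystander: small white jar with a flat steel lid, 60 mm across, 75 mm high, standing on the other side of the tin from the stamp. Origin: centre of its underside.
- cup: Bystander: white cup with one handle, 76 mm across, 60 mm high. Origin: centre of its underside.
- slate: Bystander: dark slate board 110 x 190 x 8 mm with two round tarts, 55 mm high in all. Origin: centre of its underside.

How it is judged (in metres and radians):
On the way, in this order (a step that is already met when the one before it is completed fails the run):
1. the latch is pressed and the lid has sprung open (value of joint lid above 1.35 rad), for 0.2 s.
2. the stamp stands released on the tin's floor with the lid still open (value of joint lid above 1.2 rad and x of stamp in the frame of tin between -0.04 and 0.04 m and y of stamp in the frame of tin between -0.035 and 0.035 m and z of stamp in the frame of tin below 0.01 m and angle between stamp's own z axis and vertical below 0.15 rad and contact force between the fingers and stamp below 0.1 N), for 0.2 s.
3. the lid is snapped shut (value of joint lid below 0.03 rad), for 0.2 s.
At the end, for the whole second after the job is handed in: the lid is held shut by the latch (lid angle under 0.03 rad) with the stamp inside the tin, standing on its floor (underside within 10 mm of the tin's underside level), upright within 0.15 rad, at rest (value of joint lid below 0.03 rad and x of stamp in the frame of tin between -0.04 and 0.04 m and y of stamp in the frame of tin between -0.035 and 0.035 m and z of stamp in the frame of tin below 0.01 m and angle between stamp's own z axis and vertical below 0.15 rad and linear speed of stamp below 0.02 m/s); the robot touches nothing.
It fails at once if the latch is pressed with more than 20 N (contact force between any of the fingers, the arm and latch above 18 N).
It fails at once if the lid is pushed with more than 25 N (contact force between any of the fingers, the arm and lid above 25 N).
It fails at once if the pot, cup or slate is moved more than 20 mm (distance of any of pot, cup, slate from where it was at the start of the episode above 0.02 m).
It also fails if it takes over 72 s, if anything falls off the work surface, if the arm or the gripper's body presses on something with over 40 N, if the wrist force passes 120 N, or if a joint passes its speed limit or range.

## Working session

There is one attempt and no reset: what is moved stays moved. The work goes in short steps, Python scripts to look and compute and a tool call to move; the robot and the scene stay as the last step left them, time stands still between calls to the robot, and variables do not carry over. Pictures are saved under pics/ and viewed, about 8 in all and at most 12, crops included, and the job is handed in when it is done.

Besides the shell and the picture viewer there is one more tool, called after "Call:" as a command line: name --pt "numbers of a row" for each row, then --argument value for the rest. servo_tool: Moves the arm, as the interface text tells. Its arguments: {"type":"object","properties":{"increments":{"type":"array","items":{"type":"array","items":{"type":"number"}}},"grip":{"type":"number"},"grip_force":{"type":"number"}},"required":["increments"]}

```bash
mkdir -p pics
python3 - <<'E'
from bench import get_obs,cams
import cv2,numpy as np
print(get_obs())
ims=[]
for n in("scene","top"):
    f=cams.grab_frame(n); np.savez(n+"0.npz",**{k:v for k,v in f.items()})
    print(n,f["fx"],f["fy"],f["cx"],f["cy"],np.round(f["T"],3).tolist())
    cv2.imwrite(f"pics/{n}0.png",f["image"][:,:,::-1])
E
```

```text
{'time': 0.0, 'qpos': array([ 1.03528190e+00,  3.09019512e-01,  1.63522895e+00, -3.10168310e-05,
        1.19967960e+00, -6.96853117e-02]), 'joint_velocities': array([ 0.00111997, -0.00073814, -0.00061235,  0.00055605, -0.00127116,
        0.00025393]), 'effort': array([-8.79679428e-04, -4.15266180e+01, -2.76656556e+01, -2.49067243e-04,
        1.03817153e-02,  2.77891992e-06]), 'tcp_pos': array([280.33171666, 557.68622247, 238.01782107]), 'orientation': array([ 0.68777749,  0.16241518,  0.68825011, -0.16399762]), 'force': array([ 0.45841575, -0.16898198, -0.58206085]), 'wrist_torque': array([ 0.0501165 ,  0.00563471, -0.0223207 ]), 'width': 85.38786468172903}
scene 457.01053321915674 457.01053321915674 259.20496879113176 194.2344337566436 [[-0.546, 0.55, -0.633, 1329.864], [0.838, 0.36, -0.41, 482.529], [0.002, -0.754, -0.657, 838.239], [0.0, 0.0, 0.0, 1.0]]
top 350.2413831990595 350.2413831990595 251.30028337189106 181.73334726634766 [[-0.009, -0.982, 0.189, 406.763], [-1.0, 0.01, 0.001, 14.338], [-0.003, -0.189, -0.982, 1033.014], [0.0, 0.0, 0.0, 1.0]]
```

View pics/scene0.png

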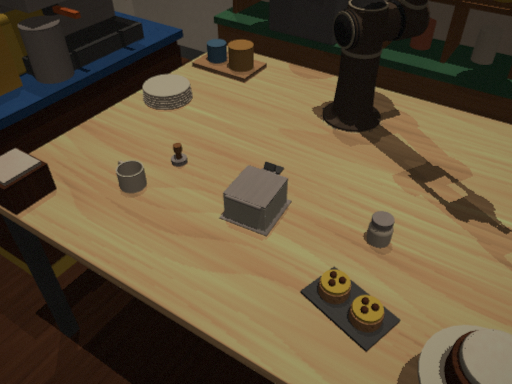

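View pics/top0.png

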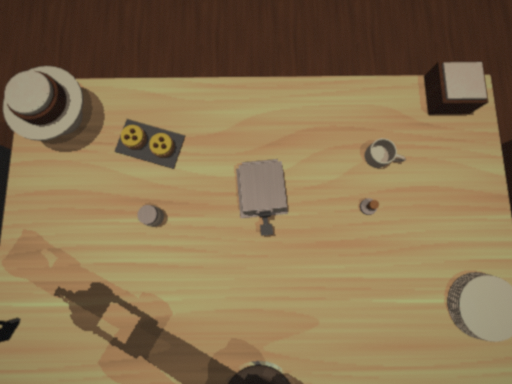

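The scene view shows the tin at (255,200), its latch pad at (273,168), the stamp at (178,155), the cup at (131,177), the pot at (380,230) and the slate at (350,305). In the top view the lid is at (262,187), pad (267,230), stamp (369,207), cup (381,152) and pot (151,215).

```bash
cat > h.py <<'E'
import numpy as np,cv2
def cloud(f):
    v,u=np.mgrid[0:384,0:512]; z=f["range_z"]
    P=np.stack([(u-f["cx"])/f["fx"]*z,(v-f["cy"])/f["fy"]*z,z,np.ones_like(z)],-1)@np.asarray(f["T"]).T
    P=P[...,:3]; P[z==0]=np.nan; return P
E
python3 - <<'E'
import numpy as np,cv2
from h import *
for n in("top","scene"):
    P=cloud(dict(np.load(n+"0.npz")));X,Y,Z=P[...,0],P[...,1],P[...,2]
    R=(X>250)&(X<750)&(abs(Y)<450)
    print(n,"counter z",np.nanmedian(Z[R&(Z<15)]))
    m=(R&(Z>5)).astype(np.uint8)
    k,l,s,c=cv2.connectedComponentsWithStats(m)
    for i in range(1,k):
        if s[i,4]<25: continue
        q=P[l==i]; print(s[i],"med",np.nanmedian(q,0).round(1),"zmax",np.percentile(q[:,2],[50,95,100]).round(1))
        top=q[q[:,2]>np.percentile(q[:,2],95)-8]; r=cv2.minAreaRect(top[:,:2].astype(np.float32)); print("   toprect",np.round(r[0],1),np.round(r[1],1),round(r[2],1), len(top))
    L=R&(abs(Y)<110)&(Z>80)&(Z<92)
    q=P[L]; r=cv2.minAreaRect(q[:,:2].astype(np.float32)); print("lid",r,np.median(q,0))
    S=R&(Y<-150)&(Y>-330)
    for a,b in((10,20),(45,75)):
        q=P[S&(Z>a)&(Z<b)&(X<480)]; print("stamp",a,b,len(q),q.min(0).round(1),q.max(0).round(1),q.mean(0).round(1)) if len(q) else 0
    q=P[R&(abs(Y)<60)&(X<480)&(Z>45)&(Z<75)]
    if len(q):print("pad",len(q),np.median(q,0).round(1),q.min(0).round(1),q.max(0).round(1))
E
```

```text
top counter z 1.0191603818174144
[ 115  131   71   38 1681] med [709.8 308.7  15.2] zmax [15.2 55.3 61.4]
   toprect [717.2 324.7] [150.1  61.5] 86.8 339
[364 138  42  30 704] med [ 682.1 -374.2   32.7] zmax [32.7 61.6 67.7]
   toprect [ 683.1 -366.2] [74.7 77.2] 26.5 157
[ 237  159   51   77 2529] med [568.2 -16.1  86.9] zmax [ 86.9  90.3 107. ]
   toprect [573.7 -14.6] [156.  119.8] 4.9 2201
[359 197  20  18 246] med [ 524.7 -320.1   18.1] zmax [18.1 64.3 66. ]
   toprect [ 527.2 -325.2] [22.8 23.8] 1.0 69
[138 205  26  22 457] med [501.5 293.6  74.3] zmax [74.3 78.1 80.7]
   toprect [504.3 301.8] [52.2 49.5] 88.9 294
lid ((573.7869873046875, -14.5958251953125), (156.1985626220703, 119.83943939208984), 4.918330192565918) [579.20261493 -14.03889532  87.1552328 ]
pad 140 [461.2 -23.9  60.1] [444.9 -40.5  50.2] [478.3  -7.3  64.7]
scene counter z -0.18590810733360286
[171 143  17  23 242] med [ 535.7 -320.    18. ] zmax [18.  62.  65.1]
   toprect [ 530.7 -324.2] [27.5 24.6] 24.9 53
[116 160  31  32 787] med [ 687.6 -358.2   38.6] zmax [38.6 59.3 62.6]
   toprect [ 684.1 -364.9] [82.  75.1] 32.8 195
[ 223  162   65   69 3127] med [606.   -1.5  84.2] zmax [ 84.2  88.5 104.9]
   toprect [575.6 -14.4] [158.3 123.4] 5.3 1816
[367 211  28  37 788] med [524.5 306.8  53.9] zmax [53.9 76.8 78.6]
   toprect [506.6 302.9] [53.1 51.8] 18.8 303
[ 303  267   98   67 2090] med [729.3 310.8  37.5] zmax [37.5 55.3 60.9]
   toprect [718.  326.5] [142.9  61.5] 88.2 345
lid ((577.0950317382812, -14.25885009765625), (155.2900390625, 123.40873718261719), 5.346161365509033) [587.75446062 -10.62945978  85.98274139]
pad 57 [461.8 -14.5  58.8] [447.2 -32.   49.8] [477.1  -5.4  63.1]
```

```bash
cat >> h.py <<'E'
from bench import get_obs,cams
from scipy.spatial.transform import Rotation as Ro
YAW=0.088; TIN=np.array([579.5,-13.5])
def tin2w(x,y): c,s=np.cos(YAW),np.sin(YAW); return TIN+[c*x-s*y,s*x+c*y]
def w2tin(p): c,s=np.cos(YAW),np.sin(YAW); d=np.asarray(p[:2])-TIN; return np.array([c*d[0]+s*d[1],-s*d[0]+c*d[1]])
def st(*goals):
    o=get_obs(); R=Ro.from_quat(o["orientation"],scalar_first=True).as_matrix(); p=o["tcp_pos"]
    print("t",round(o["time"],2),"tcp",p.round(1),"tin",w2tin(p).round(1),"F",o["force"].round(2),"w",round(o["width"],1))
    print("R",R.round(3).tolist(),"q",o["qpos"].round(2))
    for g in goals:
        g=np.array(g,float); print("->",g.round(1),"tool inc",(R.T@(g-p)).round(1)); p=g
E
python3 - <<'E'
from h import *
st([*tin2w(-120,0),200])
R=Ro.from_quat(get_obs()["orientation"],scalar_first=True).as_matrix()
a=np.arctan2(R[1,1],R[0,1]); print("yaw of tool y",a)
P=cloud(dict(np.load("top0.npz")));m=(P[...,2]>81)&(P[...,2]<93)&(abs(P[...,1])<110)&(P[...,0]>300)
t=np.array([w2tin(p) for p in P[m]]); print("lid in tin",np.percentile(t,[0,1,50,99,100],axis=0).round(1))
s=t[abs(t[:,1])>30]; print(np.percentile(s,[0,1,99,100],axis=0).round(1))
P=cloud(dict(np.load("scene0.npz")));m=(P[...,2]>81)&(P[...,2]<93)&(abs(P[...,1])<110)&(P[...,0]>300)
t=np.array([w2tin(p) for p in P[m]]);s=t[abs(t[:,1])>30]; print(np.percentile(s,[0,1,99,100],axis=0).round(1))
E
```

```text
t 0.1 tcp [280.3 557.8 238.1] tin [-247.8  595.3] F [-0.22 -0.21  0.09] w 85.6
R [[-0.001, 0.449, 0.893], [-0.002, 0.893, -0.449], [-1.0, -0.002, -0.0]] q [ 1.04  0.31  1.64  0.    1.2  -0.07]
-> [460. -24. 200.] tool inc [  39.  -439.1  421.8]
yaw of tool y 1.1050219775344954
lid in tin [[-83.9 -60.5]
 [-69.  -59.2]
 [ -0.8  -0.6]
 [ 69.4  58.1]
 [ 72.1  59.4]]
[[-66.  -60.5]
 [-65.2 -59.8]
 [ 69.1  58.7]
 [ 71.5  59.4]]
[[-66.5 -62. ]
 [-62.9 -59.6]
 [ 73.5  60.2]
 [ 75.4  61.2]]
```

Call:
servo_tool --pt "0 0 0 -0.1385" --pt "0 0 0 -0.1385" --pt "0 0 0 -0.1385" --pt "0 0 0 -0.1385" --pt "0 0 0 0" --grip 0

```text
time: 0.6
tcp_pos: [280.5, 558.0, 238.6]
orientation: [0.706, -0.031, 0.707, 0.031]
force: [-0.6, 0.6, -0.5]
width: 12.5
```

```bash
python3 -c "
from h import *
st([*tin2w(-120,0),160])"
```

```text
t 0.6 tcp [280.5 558.  238.6] tin [-247.6  595.6] F [-0.58  0.55 -0.48] w 12.5
R [[-0.001, -0.088, 0.996], [-0.001, 0.996, 0.088], [-1.0, -0.001, -0.001]] q [ 1.04  0.31  1.63  0.    1.2  -0.62]
-> [460. -24. 160.] tool inc [  79.1 -595.5  127.7]
```

Call:
servo_tool --pt "4 -37 10 0" --pt "4 -37 10 0" --pt "4 -37 10 0" --pt "4 -37 10 0" --pt "4 -37 10 0" --pt "4 -37 10 0" --pt "4 -37 10 0" --pt "4 -37 10 0"

```text
time: 1.4
tcp_pos: [386.6, 269.1, 207.0]
orientation: [0.707, -0.03, 0.706, 0.03]
force: [0.8, 0.7, -0.3]
width: 0.1
```

Call:
servo_tool --pt "4 -37 6 0" --pt "4 -37 6 0" --pt "4 -37 6 0" --pt "4 -37 6 0" --pt "4 -37 6 0" --pt "4 -37 6 0" --pt "4 -37 6 0" --pt "0 0 0 0"

```text
time: 2.2
tcp_pos: [451.8, 12.8, 179.0]
orientation: [0.707, -0.029, 0.707, 0.028]
force: [-0.1, 0.3, 0.8]
width: -0.1
```

```bash
python3 -c "
from h import *
st([*tin2w(-120,0),160],[*tin2w(-120,0),80])
f=cams.grab_frame('wrist');np.savez('w1.npz',**f);cv2.imwrite('pics/w1.png',f['image'][:,:,::-1])"
```

```text
t 2.2 tcp [451.8  12.8 179. ] tin [-124.9   37.4] F [-0.08  0.31  0.77] w -0.1
R [[0.0, -0.08, 0.997], [-0.002, 0.997, 0.08], [-1.0, -0.002, 0.0]] q [-0.07  0.04  2.08 -0.    1.02 -1.72]
-> [460. -24. 160.] tool inc [ 19.  -37.4   5.2]
-> [460. -24.  80.] tool inc [80.   0.1 -0. ]
```

View pics/w1.png

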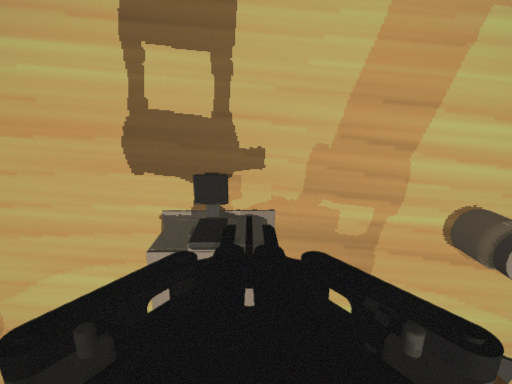

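The wrist view shows the latch pad at (211,188), with the closed fingers at about (248,240) and the pot at (485,240).

Call:
servo_tool --pt "19 -18 3 0" --pt "20 -19 2 0" --pt "25 0 0 0" --pt "20 0 0 0" --pt "9 0 0 0" --pt "0 0 0 0" --pt "0 0 0 0"

```text
time: 2.95
tcp_pos: [459.9, -19.5, 86.8]
orientation: [0.707, -0.031, 0.706, 0.031]
force: [0.3, 0.9, 0.1]
width: -0.3
```

```bash
python3 -c "
from h import *
f=dict(np.load('w1.npz'));P=cloud(f);q=P[178:198,200:222].reshape(-1,3);print(np.nanmedian(q,0),np.nanpercentile(q,[10,90],axis=0))
st([*tin2w(-120,0),80])"
```

```text
[458.84595104 -24.43428357  59.81586103] [[450.72989845 -33.10400664  59.02438913]
 [467.14482237 -15.73850451  60.69931314]]
t 2.95 tcp [459.9 -19.5  86.8] tin [-119.7    4.5] F [0.34 0.86 0.14] w -0.3
R [[0.001, -0.088, 0.996], [-0.0, 0.996, 0.088], [-1.0, -0.0, 0.001]] q [-0.14  0.21  2.12  0.    0.81 -1.8 ]
-> [460. -24.  80.] tool inc [ 6.8 -4.5 -0.3]
```

Call:
servo_tool --pt "6 -4 0 0" --pt "6 -0.5 0 0" --pt "2 0 0 0" --pt "1 0 0 0" --pt "0 0 0 0"

```text
time: 3.45
tcp_pos: [459.6, -24.6, 71.1]
orientation: [0.706, -0.031, 0.707, 0.031]
force: [0.4, 0.3, -0.6]
width: -0.0
```

Call:
servo_tool --pt "1 0 0 0" --pt "1 0 0 0" --pt "0 0 0 0"

```text
time: 3.75
tcp_pos: [459.7, -24.6, 69.2]
orientation: [0.706, -0.031, 0.706, 0.031]
force: [0.4, 0.3, -0.1]
width: 0.0
```

Call:
servo_tool --pt "1 0 0 0" --pt "1 0 0 0" --pt "0 0 0 0"

```text
time: 4.05
tcp_pos: [459.8, -24.6, 67.3]
orientation: [0.706, -0.031, 0.706, 0.031]
force: [-0.9, -0.8, 0.9]
width: -0.1
```

Call:
servo_tool --pt "1 0 0 0" --pt "1 0 0 0" --pt "0 0 0 0"

```text
time: 4.35
tcp_pos: [459.6, -24.6, 65.3]
orientation: [0.706, -0.031, 0.707, 0.031]
force: [-1.6, -0.2, 3.6]
width: 0.2
```

Call:
servo_tool --pt "1 0 0 0" --pt "1 0 0 0" --pt "0 0 0 0"

```text
time: 4.65
tcp_pos: [459.3, -24.6, 63.0]
orientation: [0.706, -0.031, 0.707, 0.031]
force: [-3.2, 0.5, 3.8]
width: 0.3
```

Call:
servo_tool --pt "1 0 0 0" --pt "0 0 0 0"

```text
time: 4.85
tcp_pos: [459.3, -24.6, 61.9]
orientation: [0.706, -0.031, 0.707, 0.031]
force: [-2.1, -0.4, 2.2]
width: 0.2
```

```bash
python3 -c "
from h import *
f=cams.grab_frame('top');P=cloud(f);m=(abs(P[...,1]+13)<90)&(P[...,0]>500)&(P[...,0]<700);print(np.nanpercentile(P[m][:,2],[50,90,99,100]));st()"
```

```text
[ 85.42027939  89.28382014  92.03003845 393.57670578]
t 4.9 tcp [459.5 -24.5  62. ] tin [-120.5   -0.4] F [-2.52 -0.89  1.54] w -0.3
R [[-0.0, -0.088, 0.996], [0.0, 0.996, 0.088], [-1.0, 0.0, -0.0]] q [-0.15  0.26  2.13  0.    0.75 -1.81]
```

Call:
servo_tool --pt "1 0 0 0" --pt "0 0 0 0"

```text
time: 5.1
tcp_pos: [459.8, -24.5, 61.3]
orientation: [0.706, -0.031, 0.706, 0.031]
force: [-3.1, 0.6, 4.5]
width: 0.1
```

Call:
servo_tool --pt "0.7 0 0 0" --pt "0 0 0 0" --pt "0 0 0 0"

```text
time: 5.4
tcp_pos: [459.7, -24.6, 60.6]
orientation: [0.706, -0.031, 0.706, 0.031]
force: [-3.0, 0.1, 5.6]
width: -0.1
```

```bash
python3 -c "
from h import *
f=cams.grab_frame('top');P=cloud(f);m=(abs(P[...,1]+13)<90)&(P[...,0]>520)&(P[...,0]<700);print(np.nanpercentile(P[m][:,2],[50,90,97,99]));st();cv2.imwrite('pics/s2.png',cams.grab_frame('scene')['image'][100:260,150:400,::-1].repeat(2,0).repeat(2,1))"
```

```text
[  4.05959799  80.0833044  208.80559118 216.31896901]
t 5.45 tcp [459.7 -24.5  60.6] tin [-120.3   -0.5] F [-2.7  -0.31  4.63] w -0.2
R [[-0.0, -0.088, 0.996], [0.0, 0.996, 0.088], [-1.0, 0.0, -0.0]] q [-0.15  0.26  2.13  0.    0.75 -1.81]
```

View pics/s2.png

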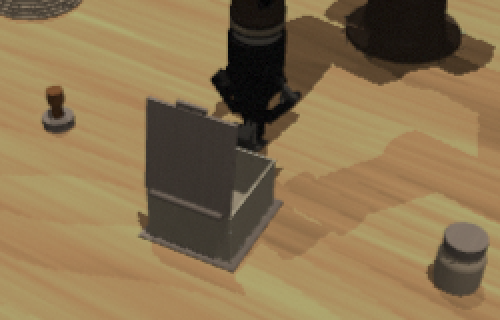

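The lid has sprung fully open: it stands upright at about (190,160) in the crop. The stamp is untouched at (57,108).

Call:
servo_tool --pt "-20 0 0 0" --pt "-35 0 0 0" --pt "-40 0 -5 0" --pt "0 -36 5 0" --pt "0 -36 5 0" --pt "0 -36 5 0" --pt "0 -36 5 0" --pt "0 -36 5 0"

```text
time: 6.3
tcp_pos: [496.8, -203.9, 155.6]
orientation: [0.707, -0.032, 0.705, 0.031]
force: [-0.9, 0.8, 0.8]
width: -0.3
```

Call:
servo_tool --pt "0 -36 5 0" --pt "0 -36 5 0" --pt "0 -36 8 0" --pt "0 -17 3 0" --pt "0 0 0 0" --pt "0 0 0 0" --pt "0 0 0 0" --grip 1

```text
time: 7.0
tcp_pos: [527.2, -323.5, 155.0]
orientation: [0.706, -0.031, 0.707, 0.032]
force: [0.4, 0.0, 0.6]
width: 85.4
```

Run:
```python
from h import *
f=cams.grab_frame('wrist');cv2.imwrite('pics/w2.png',f['image'][:,:,::-1])
P=cloud(f)
for a,b in((10,22),(50,70)):
    m=((P[...,2]>a)&(P[...,2]<b)&(np.hypot(P[...,0]-528,P[...,1]+325)<45)).astype(np.uint8)
    q=P[m>0]
    if len(q): print(a,len(q),cv2.minEnclosingCircle(q[:,:2].astype(np.float32)),np.median(q,0).round(1))
st([528,-325,160])
```

```text
10 924 ((527.937744140625, -326.95556640625), 23.997528076171875) [ 519.2 -327.6   16.5]
50 697 ((527.7403564453125, -326.842529296875), 12.957724571228027) [ 526.5 -327.    62.4]
t 7.05 tcp [ 527.3 -323.4  155.2] tin [ -79.3 -304.1] F [-0.01  0.95  0.23] w 85.8
R [[-0.0, -0.089, 0.996], [0.001, 0.996, 0.089], [-1.0, 0.001, -0.0]] q [-0.62  0.38  1.71  0.    1.04 -2.28]
-> [ 528. -325.  160.] tool inc [-4.8 -1.6  0.6]
```

View pics/w2.png

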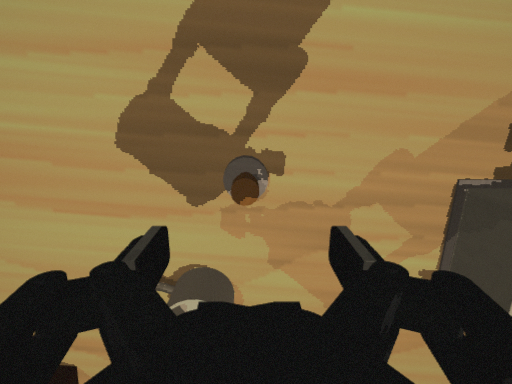

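The stamp's disc is at (246,175) and its knob at (245,189), between the open fingers. The circle fits give radii of 24 and 13 mm, as specified, centred at (527.8, -326.9).

Call:
servo_tool --pt "0 -3.5 0.5 0" --pt "35 0 0 0" --pt "35 0 0 0" --pt "25 0 0 0" --pt "12 0 0 0" --pt "6 0 0 0" --pt "0 0 0 0" --pt "0 0 0 0"

```text
time: 7.85
tcp_pos: [529.5, -328.9, 44.1]
orientation: [0.707, -0.032, 0.706, 0.031]
force: [-0.0, 0.4, 0.4]
width: 85.7
```

Call:
servo_tool --pt "0 0 0 0" --pt "0 0 0 0" --pt "0 0 0 0" --pt "0 0 0 0" --pt "0 0 0 0" --pt "0 0 0 0" --grip 0 --grip_force 30

```text
time: 8.45
tcp_pos: [528.5, -328.3, 43.0]
orientation: [0.707, -0.031, 0.706, 0.031]
force: [-0.3, 0.1, 2.9]
width: 25.0
```

Call:
servo_tool --pt "-10 0 0 0" --pt "-30 0 0 0" --pt "-40 0 0 0" --pt "-40 0 0 0" --pt "0 0 0 0" --pt "0 0 0 0" --pt "0 0 0 0"

```text
time: 9.15
tcp_pos: [527.0, -327.3, 161.0]
orientation: [0.705, -0.03, 0.707, 0.032]
force: [-0.5, 1.7, -2.5]
width: 25.0
```

Run:
```python
from h import *
a=tin2w(-15,0); st([*a,160],[*a,60])
f=cams.grab_frame('top');P=cloud(f)
X,Y,Z=P[...,0],P[...,1],P[...,2]
m=(abs(X-600)<120)&(abs(Y+13)<100)&(Z>72)
t=np.array([[*w2tin(p),p[2]] for p in P[m]])
w=t[(t[:,2]<90)&(t[:,0]<50)];print("rim",np.percentile(w,[1,5,95,99],axis=0).round(1))
L=t[(t[:,2]>150)&(t[:,0]>20)];print("lid",np.percentile(L,[1,5,50,95,99],axis=0).round(1))
f=cams.grab_frame('scene')
cv2.imwrite('pics/s3.png',f['image'][60:260,120:380,::-1].repeat(2,0).repeat(2,1))
```

```text
t 9.15 tcp [ 527.  -327.3  161. ] tin [ -79.9 -308. ] F [-0.5   1.68 -2.52] w 25.0
R [[-0.003, -0.088, 0.996], [0.002, 0.996, 0.088], [-1.0, 0.002, -0.003]] q [-0.63  0.38  1.7  -0.    1.06 -2.28]
-> [564.6 -14.8 160. ] tool inc [  1.5 308.   64.9]
-> [564.6 -14.8  60. ] tool inc [100.   -0.2   0.3]
rim [[-83.8 -60.3  72.3]
 [-66.  -59.7  75.1]
 [ 39.4  58.6  84.8]
 [ 48.9  59.2  87.1]]
lid [[ 51.9 -58.6 151.3]
 [ 52.2 -53.8 155.4]
 [ 54.3  -0.  200.1]
 [ 56.8  53.1 222.3]
 [ 57.2  58.  224.1]]
```

View pics/s3.png

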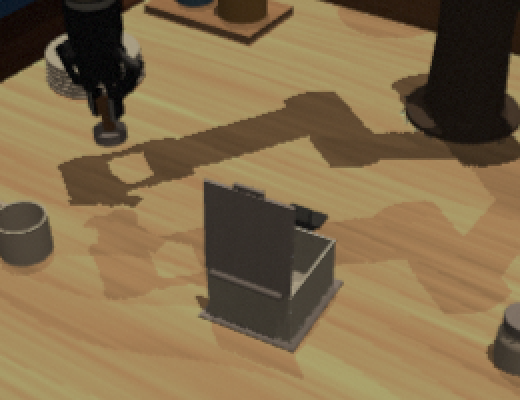

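The stamp hangs upright in the gripper at (108,120) in the crop, and the lid is still open at (250,240).

Call:
servo_tool --pt "0 20 4 0" --pt "0 38 8 0" --pt "0 40 8 0" --pt "0 42 9 0" --pt "0 42 9 0" --pt "0 42 9 0" --pt "0 40 8 0" --pt "0 30 6 0"

```text
time: 10.05
tcp_pos: [561.8, -26.4, 161.3]
orientation: [0.705, -0.031, 0.707, 0.032]
force: [0.1, -0.4, -1.3]
width: 24.6
```

Call:
servo_tool --pt "0 14 1 0" --pt "0 0 0 0" --pt "0 0 0 0" --pt "0 0 0 0"

```text
time: 10.45
tcp_pos: [562.7, -17.2, 162.3]
orientation: [0.706, -0.031, 0.707, 0.031]
force: [0.3, 0.0, -1.0]
width: 24.5
```

Run:
```python
from h import *
a=tin2w(-18,0); st([*a,160],[*a,48])
```

```text
t 10.45 tcp [562.7 -17.2 162.3] tin [-17.   -2.2] F [ 0.28  0.04 -0.97] w 24.5
R [[-0.0, -0.087, 0.996], [-0.001, 0.996, 0.087], [-1.0, -0.001, -0.0]] q [-0.11  0.28  1.84 -0.    1.02 -1.76]
-> [561.6 -15.1 160. ] tool inc [ 2.3  2.2 -1. ]
-> [561.6 -15.1  48. ] tool inc [1.12e+02 1.00e-01 1.00e-01]
```

Call:
servo_tool --pt "15 2 0 0" --pt "25 0 0 0" --pt "25 0 0 0" --pt "25 0 0 0" --pt "14 0 0 0" --pt "6 0 0 0" --pt "0 0 0 0" --pt "0 0 0 0"

```text
time: 11.25
tcp_pos: [563.7, -14.3, 53.4]
orientation: [0.707, -0.031, 0.706, 0.031]
force: [0.6, 0.9, -1.6]
width: 24.8
```

Call:
servo_tool --pt "1 0 0 0" --pt "1 0 0 0" --pt "0 0 0 0"

```text
time: 11.55
tcp_pos: [563.2, -14.0, 51.2]
orientation: [0.707, -0.031, 0.706, 0.031]
force: [0.7, -0.2, -1.8]
width: 25.2
```

Call:
servo_tool --pt "1 0 0 0" --pt "0 0 0 0" --pt "0 0 0 0"

```text
time: 11.85
tcp_pos: [562.7, -13.9, 49.6]
orientation: [0.706, -0.031, 0.706, 0.031]
force: [0.3, 1.1, -1.8]
width: 25.1
```

Call:
servo_tool --pt "1 0 0 0" --pt "1 0 0 0" --pt "0 0 0 0" --pt "0 0 0 0"

```text
time: 12.25
tcp_pos: [562.7, -14.0, 47.5]
orientation: [0.706, -0.031, 0.707, 0.031]
force: [0.5, 0.4, -1.6]
width: 25.1
```

Call:
servo_tool --pt "1 0 0 0" --pt "0 0 0 0" --pt "0 0 0 0"

```text
time: 12.55
tcp_pos: [563.1, -13.9, 47.0]
orientation: [0.707, -0.031, 0.706, 0.031]
force: [-0.5, -0.5, 2.2]
width: 24.7
```

Call:
servo_tool --pt "0 0 0 0" --pt "0 0 0 0" --pt "0 0 0 0" --pt "0 0 0 0" --grip 0.6

```text
time: 12.95
tcp_pos: [562.8, -14.0, 46.5]
orientation: [0.706, -0.031, 0.706, 0.031]
force: [-1.0, 0.4, 1.0]
width: 51.1
```

Call:
servo_tool --pt "-10 0 0 0" --pt "-25 0 0 0" --pt "-35 0 0 0" --pt "-40 0 0 0" --pt "-40 0 0 0" --pt "-40 0 0 0" --pt "-20 0 0 0" --pt "0 0 0 0"

```text
time: 13.75
tcp_pos: [565.6, -14.3, 262.0]
orientation: [0.71, -0.032, 0.703, 0.031]
force: [1.1, -0.0, -0.4]
width: 51.2
```

Run:
```python
from h import *
st()
f=cams.grab_frame('wrist');P=cloud(f); cv2.imwrite('pics/w4.png',f['image'][:,:,::-1])
m=(P[...,2]>60)&(P[...,2]<72)&(np.hypot(P[...,0]-562,P[...,1]+14)<40)
q=P[m]; print(len(q),cv2.minEnclosingCircle(q[:,:2].astype(np.float32)),np.median(q,0).round(1))
```

```text
t 13.75 tcp [565.6 -14.3 262. ] tin [-13.9   0.5] F [ 1.09 -0.01 -0.41] w 51.2
R [[0.01, -0.088, 0.996], [-0.001, 0.996, 0.088], [-1.0, -0.002, 0.01]] q [-0.1   0.17  1.76 -0.    1.2  -1.76]
333 ((562.5799560546875, -13.02603816986084), 12.859203338623047) [562.1 -13.2  66.5]
```

View pics/w4.png

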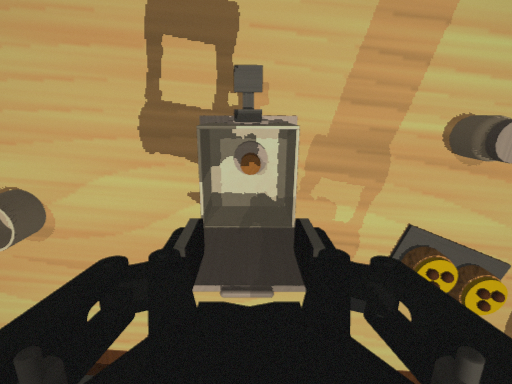

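The stamp stands upright inside the tin at (250,158). The measured knob top is 66.5 mm, which is 62 plus the 4 mm floor. The lid is open at (248,260).

Call:
servo_tool --pt "-8 0 15 0" --pt "0 0 30 0" --pt "0 0 30 0" --pt "0 0 25 0" --pt "0 0 4 0" --pt "0 0 0 0" --pt "0 0 0 0" --grip 0

```text
time: 14.5
tcp_pos: [664.7, -4.8, 262.9]
orientation: [0.705, -0.031, 0.708, 0.031]
force: [0.5, 0.2, -0.0]
width: -0.2
```

Call:
servo_tool --pt "10 0 0 0" --pt "20 0 0 0" --pt "20 0 0 0" --pt "9 0 0 0" --pt "0 0 0 0" --pt "0 0 0 0"

```text
time: 15.1
tcp_pos: [666.3, -4.9, 206.0]
orientation: [0.707, -0.031, 0.706, 0.031]
force: [-0.2, -0.3, 1.1]
width: 0.1
```

Run:
```python
from h import *
st([*tin2w(72,0),208])
# arc plan: corner at radius r on back face, finger centre = corner+11 in tin x, tip = TCP-8
prev=None
for th in [1.5,1.4,1.3,1.2,1.1,1.0,.9,.8,.7,.6,.5,.4,.3,.2,.1,.05,0]:
    r=118; x=65-r*np.cos(th)+3*np.sin(th)+11; z=83+r*np.sin(th)+3*np.cos(th)+8
    print(th,round(x,1),round(z,1),"" if prev is None else (round(prev[1]-z,1),0,round(x-prev[0],1))); prev=(x,z)
```

```text
t 15.1 tcp [666.3  -4.9 206. ] tin [87.2  1. ] F [-0.25 -0.26  1.13] w 0.1
R [[0.0, -0.088, 0.996], [-0.0, 0.996, 0.088], [-1.0, -0.0, 0.0]] q [-0.07  0.42  1.56 -0.    1.17 -1.73]
-> [651.2  -7.2 208. ] tool inc [ -2.   -1.  -15.2]
1.5 70.6 208.9 
1.4 58.9 207.8 (np.float64(1.1), 0, np.float64(-11.7))
1.3 47.3 205.5 (np.float64(2.3), 0, np.float64(-11.6))
1.2 36.0 202.1 (np.float64(3.4), 0, np.float64(-11.3))
1.1 25.1 197.5 (np.float64(4.5), 0, np.float64(-10.9))
1.0 14.8 191.9 (np.float64(5.6), 0, np.float64(-10.4))
0.9 5.0 185.3 (np.float64(6.6), 0, np.float64(-9.8))
0.8 -4.1 177.7 (np.float64(7.6), 0, np.float64(-9.1))
0.7 -12.3 169.3 (np.float64(8.4), 0, np.float64(-8.3))
0.6 -19.7 160.1 (np.float64(9.2), 0, np.float64(-7.4))
0.5 -26.1 150.2 (np.float64(9.9), 0, np.float64(-6.4))
0.4 -31.5 139.7 (np.float64(10.5), 0, np.float64(-5.4))
0.3 -35.8 128.7 (np.float64(11.0), 0, np.float64(-4.3))
0.2 -39.1 117.4 (np.float64(11.4), 0, np.float64(-3.2))
0.1 -41.1 105.8 (np.float64(11.6), 0, np.float64(-2.1))
0.05 -41.7 99.9 (np.float64(5.9), 0, np.float64(-0.6))
0 -42.0 94.0 (np.float64(5.9), 0, np.float64(-0.3))
```

Call:
servo_tool --pt "-1 -1 -4 0" --pt "0 0 -4 0" --pt "0 0 -3 0" --pt "0 0 -2 0" --pt "0 0 -2 0" --pt "0 0 -2 0" --pt "0 0 -2 0" --pt "0 0 -2 0"

```text
time: 15.9
tcp_pos: [646.3, -7.6, 206.6]
orientation: [0.707, -0.031, 0.706, 0.031]
force: [2.9, 1.1, -1.1]
width: -0.0
```

Call:
servo_tool --pt "0.5 0 -3 0" --pt "0.5 0 -3 0" --pt "0.5 0 -3 0" --pt "0.5 0 -3 0" --pt "0.8 0 -4 0" --pt "0.8 0 -4 0" --pt "0.8 0 -4 0"

```text
time: 16.6
tcp_pos: [621.3, -9.8, 202.1]
orientation: [0.707, -0.031, 0.706, 0.031]
force: [4.3, 0.5, -1.1]
width: 0.0
```

Run:
```python
from h import *
st()
f=cams.grab_frame('scene');cv2.imwrite('pics/s5.png',f['image'][60:260,150:360,::-1].repeat(2,0).repeat(2,1))
```

```text
t 16.6 tcp [621.3  -9.8 202.1] tin [42.   0.1] F [ 4.25  0.46 -1.1 ] w 0.0
R [[0.0, -0.088, 0.996], [0.0, 0.996, 0.088], [-1.0, 0.0, 0.0]] q [-0.09  0.34  1.67  0.    1.13 -1.74]
```

View pics/s5.png

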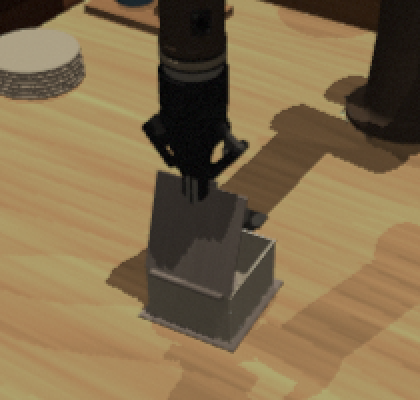

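The fingers push on the lid's back face near its top edge at (195,190), and the lid leans forward as planned with about 4 N of contact.

Call:
servo_tool --pt "1 0 -5 0" --pt "1.5 0 -5 0" --pt "2 0 -5.5 0" --pt "2.5 0 -5 0" --pt "3 0 -5 0" --pt "3 0 -5 0" --pt "3.3 0 -5 0" --pt "3.3 0 -5 0"

```text
time: 17.45
tcp_pos: [581.1, -13.4, 182.5]
orientation: [0.707, -0.031, 0.706, 0.031]
force: [4.5, -0.1, 0.2]
width: 0.3
```

Call:
servo_tool --pt "3.8 0 -4.5 0" --pt "3.8 0 -4.5 0" --pt "4.2 0 -4 0" --pt "4.2 0 -4 0" --pt "4.6 0 -3.7 0" --pt "4.6 0 -3.7 0" --pt "0 0 0 0"

```text
time: 18.15
tcp_pos: [555.7, -15.5, 156.4]
orientation: [0.706, -0.031, 0.707, 0.031]
force: [3.5, 0.5, 1.5]
width: 0.1
```

Run:
```python
from h import *
st([*tin2w(-26,0),150],[*tin2w(-39,0),117.4])
```

```text
t 18.15 tcp [555.7 -15.5 156.4] tin [-23.9   0.1] F [3.47 0.45 1.46] w 0.1
R [[-0.002, -0.088, 0.996], [-0.0, 0.996, 0.088], [-1.0, 0.0, -0.002]] q [-0.11  0.27  1.86 -0.    1.01 -1.77]
-> [553.6 -15.8 150. ] tool inc [ 6.4 -0.1 -2.1]
-> [540.7 -16.9 117.4] tool inc [ 32.6  -0.  -12.9]
```

Call:
servo_tool --pt "5 0 -2.5 0" --pt "5 0 -3 0" --pt "5 0 -2.5 0" --pt "5 0 -2 0" --pt "5.5 0 -2 0" --pt "5.5 0 -1.5 0" --pt "5 0 -1.5 0" --pt "0 0 0 0"

```text
time: 18.95
tcp_pos: [541.0, -16.8, 120.2]
orientation: [0.706, -0.031, 0.707, 0.031]
force: [-1.3, -0.4, 4.1]
width: 0.0
```

Call:
servo_tool --pt "5 0 -1 0" --pt "5 0 -1 0" --pt "2 0 0 0" --pt "1 0 0 0" --pt "0 0 0 0"

```text
time: 19.45
tcp_pos: [539.7, -17.0, 108.1]
orientation: [0.706, -0.031, 0.707, 0.031]
force: [-2.3, -0.2, 2.6]
width: -0.4
```

Run:
```python
from h import *
st([*tin2w(-42,0),98])
```

```text
t 19.45 tcp [539.7 -17.  108.1] tin [-39.9   0. ] F [-2.34 -0.2   2.56] w -0.4
R [[-0.001, -0.088, 0.996], [-0.0, 0.996, 0.088], [-1.0, 0.0, -0.001]] q [-0.11  0.31  1.93 -0.    0.9  -1.77]
-> [537.7 -17.2  98. ] tool inc [10.1 -0.  -2.1]
```

Call:
servo_tool --pt "2 0 0 0" --pt "2 0 0 0" --pt "2 0 0 0" --pt "1 0 0 0" --pt "0 0 0 0"

```text
time: 19.95
tcp_pos: [539.4, -17.0, 102.0]
orientation: [0.706, -0.031, 0.707, 0.031]
force: [-4.3, -1.2, 9.3]
width: -0.3
```

Call:
servo_tool --pt "1 0 0 0" --pt "1 0 0 0" --pt "0 0 0 0"

```text
time: 20.25
tcp_pos: [539.3, -17.1, 100.5]
orientation: [0.706, -0.031, 0.707, 0.031]
force: [-6.1, -0.3, 12.7]
width: -0.3
```

Call:
servo_tool --pt "1 0 0 0" --pt "1 0 0 0" --pt "0 0 0 0"

```text
time: 20.55
tcp_pos: [539.1, -17.1, 97.6]
orientation: [0.706, -0.031, 0.707, 0.031]
force: [-4.9, -1.3, 8.6]
width: -0.3
```

Call:
servo_tool --pt "1 0 0 0" --pt "0 0 0 0" --pt "0 0 0 0"

```text
time: 20.85
tcp_pos: [539.0, -17.1, 96.3]
orientation: [0.706, -0.031, 0.707, 0.031]
force: [-3.5, -0.8, 5.0]
width: 0.3
```

Call:
servo_tool --pt "1 0 0 0" --pt "0 0 0 0" --pt "0 0 0 0"

```text
time: 21.15
tcp_pos: [540.2, -16.9, 94.9]
orientation: [0.707, -0.031, 0.706, 0.031]
force: [-0.7, -0.1, 0.7]
width: 0.2
```

Call:
servo_tool --pt "1 0 0 0" --pt "0 0 0 0" --pt "0 0 0 0"

```text
time: 21.45
tcp_pos: [540.4, -16.9, 94.5]
orientation: [0.707, -0.031, 0.706, 0.031]
force: [0.8, -0.0, 2.7]
width: -0.1
```

Call:
servo_tool --pt "-3 0 0 0" --pt "-3 0 0 0" --pt "-20 0 0 0" --pt "-40 0 0 0" --pt "-40 0 0 0" --pt "-30 0 0 0" --pt "0 0 0 0" --pt "0 0 0 0"

```text
time: 22.25
tcp_pos: [540.5, -17.1, 231.3]
orientation: [0.707, -0.031, 0.706, 0.031]
force: [0.4, 0.7, -0.3]
width: -0.3
```

Run:
```python
from h import *
st()
f=cams.grab_frame('scene');P=cloud(f);cv2.imwrite('pics/s6.png',f['image'][100:330,90:420,::-1].repeat(2,0).repeat(2,1))
m=(P[...,2]>75)&(P[...,2]<130)&(abs(P[...,1]+13)<75)
t=np.array([[*w2tin(p),p[2]] for p in P[m]]);t=t[(abs(t[:,0])<60)&(abs(t[:,1])<55)]
A=np.c_[t[:,:2],np.ones(len(t))];print("lid plane slope",np.linalg.lstsq(A,t[:,2],rcond=None)[0],np.median(t[:,2]))
```

```text
t 22.25 tcp [540.5 -17.1 231.3] tin [-39.2  -0.1] F [ 0.4   0.71 -0.31] w -0.3
R [[0.002, -0.088, 0.996], [-0.0, 0.996, 0.088], [-1.0, -0.0, 0.002]] q [-0.11  0.15  1.84 -0.    1.14 -1.77]
lid plane slope [-4.56441034e-03  2.46370748e-03  8.61517583e+01] 86.15831922476417
```

View pics/s6.png

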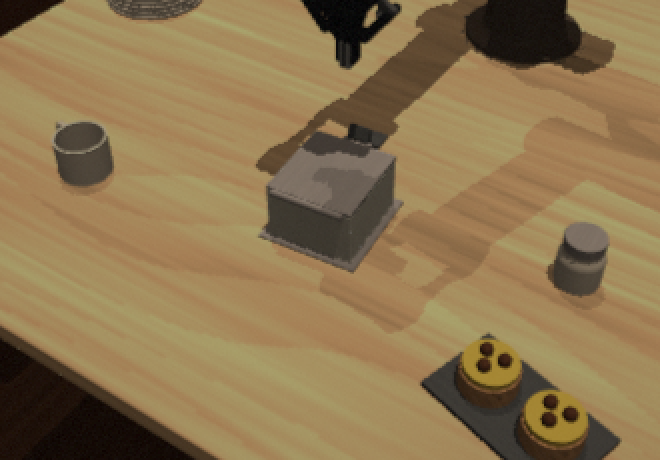

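The lid is shut and flat at (330,170) in the crop, with a fitted slope of 0.005 rad. The gripper is clear above it, and the cup, pot and slate look where they were. I'll hand the job in.

```bash
python3 -c "
from bench import workorder;print(workorder.job_done())"
```

```text
the job is handed in; nothing more can be done
None
```

The stamp is put away: I pressed the latch until the lid sprang open, stood the stamp on the tin's floor and pressed the lid down until it snapped shut. I handed the job in at about 22 s of robot time; it reported no verdict.

- **Forces:** the highest readings, taken at the end of each move, were about 6 N on the latch (limit 18 N) and 14 N on the lid (limit 25 N). Peaks within a move were not logged.
- **Stamp:** before the lid was closed it stood at tin x ≈ -17 mm, y ≈ 2 mm. Its knob top measured 66.5 mm, which matches standing on the 4 mm floor. I could not see it again after the lid shut.
- **Lid:** after the arm had backed off, the lid measured flat to about 0.005 rad at 86 mm height, so it stayed latched, and the robot was touching nothing.
- **Bystanders:** the pot, cup and slate look unmoved in the last picture; I did not re-measure their positions.

No check failed or disagreed. There was an unexplained sideways force of about 3 N while pressing the latch and up to 6 N while closing the lid, probably friction.

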